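# Click the filter wheel round to its pointer

## Task

Set the laser's filter wheel: with a fingertip, gently flick the tabs on the wheel's edge so that it advances anticlockwise (seen from above) until the one tab with the raised stud rests in its click at the fixed pointer, and do not let it click on past the pointer. Nothing is to be picked up: leave the spool, the nozzle and the lens cap where they stand, and take the hand away when done.

Things in the scene. Friction and masses are not known exactly. Their poses are not given: they have to be found in the camera images.
- unit: Fixed unit under the wheel; origin on the bench on the wheel's vertical axis, z up, x level towards the pointer. Its casing below the wheel is 90 mm square, 42 mm high, centred on the axis; beyond it, under the tab ends, is free air down to the bench, except towards the pointer: there a casing 70 mm wide, 42 mm high leads to a white housing, 110 wide, 74 high, from 93 to 175 mm from the axis.
- axle (a point): Point on the wheel's axis, 60 mm above the bench, half-way up its tabs; fixed, axes as unit. The filter wheel is a level aluminium disc, 38 mm radius, with six equal straight tabs standing out radially from its edge, 60 degrees apart. Tabs are 10 mm wide, reach 65 mm from the axis, and span 51 to 69 mm above the bench.
- pointer (a point): Tip of the fixed pointer, a small dark steel point on the white housing, 79 mm from the wheel's axis and 71 mm above the bench, just beyond the ends of the tabs.
- stud (a point): Centre of the top of the raised black stud (14 mm diameter, 10 mm high, top 79 mm above the bench) on one of the six tabs, 53 mm from the wheel's axis. The only tab that has one. It turns with the wheel. At the start it is 2, 3 or 4 clicks short of the pointer.
- wheel (a joint): Wheel angle, rad, growing anticlockwise from above. Clicks at 0, 1.047, 2.094, 3.142 and 4.189, where the stud is at the pointer; in every click some tab is straight at the pointer. About 4 N at a tab end starts it from a click; pushed over 30 degrees it snaps on into the next click by itself and stays there. Stops at -0.25 and 4.9.
- spool_mid (a point): Loose wire spool with blue flanges standing on end, 60 mm diameter, 56 mm high; this is its centre, 28 mm up. Stands to one side of the unit, to be left alone.
- nozzle_mid (a point): Loose brass nozzle standing point up, 38 mm diameter, 48 mm high; this is its centre line, 24 mm up. To be left alone.
- cap_mid (a point): Loose black lens cap, a disc 40 mm in diameter and 22 mm high, lying on top of the white housing beyond the pointer; this is its centre, 85 mm above the bench. To be left alone.

How it is judged:
At the end, for the whole second after the job is handed in: The studded tab rests at the pointer within 0.12 rad (7 degrees), the wheel is still, and the spool, nozzle and lens cap are within 15 mm of where they stood (value of joint wheel between 4.069 and 4.309 rad and velocity of joint wheel between -0.1 and 0.1 rad/s and distance of each of spool_mid, nozzle_mid, cap_mid from where it was at the start of the episode below 0.015 m); the robot touches nothing.
It fails at once if the wheel goes half a click or more past the pointer (value of joint wheel above 4.69 rad).
It fails at once if the wheel or its unit is pushed with more than 40 N (contact force between any of the fingers, the arm and unit above 40 N).
It fails at once if the spool, nozzle or lens cap is moved or lifted by more than 15 mm (distance of any of spool_mid, nozzle_mid, cap_mid from where it was at the start of the episode above 0.015 m).
It also fails if it takes over 64 s, if anything falls off the work surface, if the arm or the gripper's body presses on something with over 40 N, if the wrist force passes 120 N, or if a joint passes its speed limit or range.

## Robot

A 6-joint arm with a two-finger parallel gripper is mounted at the origin on the work surface. World frame = base frame: x ahead of the robot, y to its left, z up, the work surface at z = 0. Lengths are in m, angles in rad, forces in N, time in s.
With the tool pointing down it reaches from about 0.35 to 0.975 m from the base axis. Payload 4.9 kg.
Tool frame: the origin (TCP) lies on the front face of the gripper's body, between the roots of the fingers; the fingertips stand ctrl.tip_extent ahead of it and the grasp point (between the pads) lies 54 mm ahead of it (ctrl.tip_extent is the distance from the TCP to the fingertips, in m); z points along the fingers, y is the line along which they close (so a half turn about z gives the same grasp; the last joint's range is limited). The gripper opens to 85 mm and grips with 20 to 120 N. Pads are 22 mm wide; open, the fingers measure 114 mm over their backs; the gripper's body (76 mm by 85 mm) begins 54 mm behind the grasp point. The pads swing forward as they close: fully open they stand 13 mm farther back than shut.
Start: joints at [-1.289, 0.053, 1.613, -0, 1.476, -0.119], TCP at [0.244, -0.575, 0.304] pointing down, gripper open.
Joint ranges: [-3.01, 3.01], [-1.01, 2.22], [0.06, 2.58], [-1.02, 4.17], [0.09, 2.62], [-3.14, 3.14]. Speed limits (rad/s): [2.57, 2.57, 3.14, 3.14, 3.14, 3.14].

## Interface

Orientations are given as a rotation vector (axis times angle).
In Python, from station import ctrl gives the robot as it stands.
- The arm moves only by the tool apply_moves, never from a script. Its argument "rows" is one flat list of numbers, 6 for each row, row after row: the shift along the tool's x, y, z normalised to -1 to 1, where 1 is 0.6 m, then the turn, a rotation vector about the tool's x, y, z normalised to -1 to 1, where 1 is 90 degrees. A call has 1 to 20 rows; each row is the pose to reach, as a shift and turn from the pose commanded when the call began, along the tool's axes at that moment; what a row does not reach only later rows make up. A row lasts 1/10 s, in which the tool goes at most 50 mm and 8.59 degrees, less where a joint would pass 70% of its speed; a pose out of reach is approached as far as the arm can. A call with a number of a shift or a turn outside -1 to 1 is refused whole. A call with a gripper value outside its range is refused whole. "grip" is the opening, from 0 (shut) to 1 (fully open), set as the call begins (left out, the last holds). The fingers move at their own pace and stop on an object; "grip_force" is the grip in N (left out, the last holds). Time passes only in rows, so rows that repeat a pose let the fingers close. It gives the time, the measured TCP pose, the force, the opening and the grip force at its end, in the units of the state.
- ctrl.get_obs(): the state, without advancing time (a new reading comes with each control period).
- ctrl.get_image(name): name is "scene" or "side" or "wrist"; returns (picture, depth): 400x640x3 uint8, blue, green, red; 400x640 float32, m along the optical axis (not along the pixel's ray), 0 where there is no reading.
- ctrl.camera_model(name): a dict with "mtx" (3x3 intrinsics, pixels), "R" (3x3) and "t" (3): a world point X has camera coordinates R X + t; the wrist camera has in their place "tool_from_camera" (4x4, takes a point from camera to tool coordinates, whose origin is the TCP and whose axes are the flange's). Camera axes: x right, y down, z forward; pixel columns grow to the right and rows downward; lengths in m; the calibration is good to about 2 mm. A picture is of the moment at which its call begins: read the wrist's pose just before it. camera_model takes no time and is no camera call.
- ctrl.finish_job(): hands the job in; it is judged then, once.
The state is a dict: "t": time; "q": joint angles; "dq": joint speeds; "effort": joint torques, N m; "tool_pos": TCP position; "tool_rot": TCP orientation; "contact_force": force on the tool from outside, world axes, zero at the start; "wrist_torque": the same for the moment, N m; "opening": finger opening in m; "grip_force": force on a finger pad.
Only numpy, scipy, OpenCV 4.12 (cv2) and the standard library are available. Lean on these libraries where they do the work, as an engineer would, in place of code of your own. Each camera call takes 0.05 s, during which the arm holds its last target. There are 200 camera calls.

## Working session

There is one attempt and no reset: what is moved stays moved. The work goes in short steps, Python scripts to look and compute and a tool call to move; the robot and the scene stay as the last step left them, time stands still between calls to the robot, and variables do not carry over. Pictures are saved under pics/ and viewed, at most 10 in all, crops included, and the job is handed in when it is done.

Besides the shell and the picture viewer there is one more tool, called after "Request:" as name(argument=value, ...) on one line, values as JSON. apply_moves: Moves the arm, as the interface text tells. Its arguments: {"type":"object","properties":{"rows":{"type":"array","items":{"type":"number"}},"grip":{"type":"number"},"grip_force":{"type":"number"}},"required":["rows"]}

```bash
mkdir -p pics; ls
python3 - <<'E'
from station import ctrl
import cv2,numpy as np
o=ctrl.get_obs();print(o['t'],o['tool_pos'],o['tool_rot'],o['contact_force'],o['opening'],ctrl.tip_extent)
for n in('scene','side'):
    im,d=ctrl.get_image(n);cv2.imwrite(f'pics/{n}0.png',im);np.save(f'{n}0.npy',d);print(n,{k:np.round(v,4).tolist() for k,v in ctrl.camera_model(n).items()})
E
```

```text
pics
0.0 [ 0.24372837 -0.57501099  0.30265807] [-3.07672269e+00 -6.25014929e-01  2.40378009e-04] [ 0.43156993 -0.87873579 -0.26261397] 0.08525571787337648 0.0726
scene {'mtx': [[437.6149, 0.0, 314.592], [0.0, 437.6149, 200.6242], [0.0, 0.0, 1.0]], 'R': [[-0.388, 0.9216, 0.0133], [0.5864, 0.258, -0.7679], [-0.7111, -0.2901, -0.6405]], 't': [0.1899, -0.3242, 1.356]}
side {'mtx': [[421.1837, 0.0, 317.0826], [0.0, 421.1837, 206.3047], [0.0, 0.0, 1.0]], 'R': [[0.9937, -0.1105, 0.0162], [-0.0726, -0.7496, -0.6579], [0.0848, 0.6527, -0.7529]], 't': [-0.6282, 0.1341, 0.8657]}
```

View pics/scene0.png

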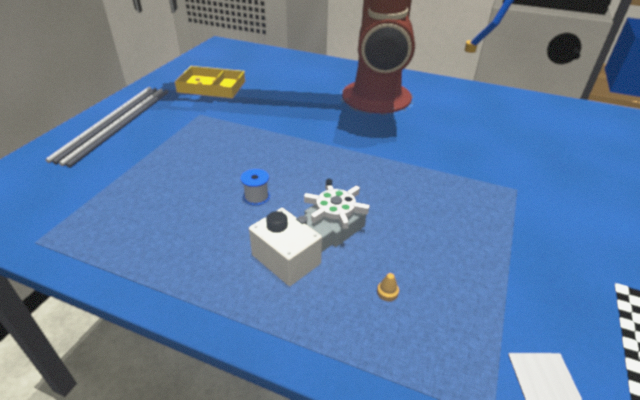

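View pics/side0.png

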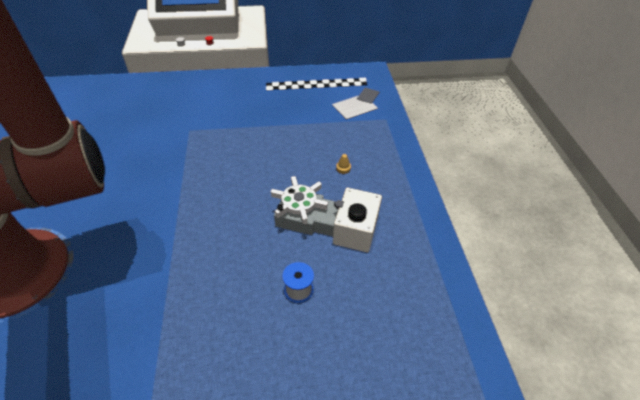

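The scene view shows the wheel at about (337,202), the stud near (329,182), the cap at (277,221), the spool at (255,185) and the nozzle at (389,287). In the side view the wheel is at (299,197), the stud near (280,208), and the pointer near (338,205).

```bash
cat > h.py <<'E'
import cv2,numpy as np
from station import ctrl
from scipy.spatial.transform import Rotation as Ro
def ray(n,uv):
    m=ctrl.camera_model(n);R=np.array(m['R']);t=np.array(m['t'])
    d=R.T@np.linalg.inv(m['mtx'])@np.array([uv[0],uv[1],1.]);return -R.T@t,d
def onz(n,uv,z):
    c,d=ray(n,uv);return c+d*(z-c[2])/d[2]
def tri(uv1,uv2):
    a,d=ray('scene',uv1);b,e=ray('side',uv2)
    s=np.linalg.lstsq(np.c_[d,-e],b-a,rcond=None)[0];p,q=a+d*s[0],b+e*s[1]
    return (p+q)/2,np.linalg.norm(p-q)
E
python3 - <<'E'
from h import *
a=cv2.imread('pics/scene0.png');b=cv2.imread('pics/side0.png')
k=dict(fx=6,fy=6,interpolation=cv2.INTER_CUBIC)
A=cv2.resize(a[160:250,255:385],None,**k);B=cv2.resize(b[165:245,260:390],None,**k)
cv2.imwrite('pics/c1.png',A);cv2.imwrite('pics/c2.png',B)
for n,im,x0,y0,x1,y1 in(('scene',a,240,160,410,310),('side',b,260,140,390,310)):
    h=cv2.cvtColor(im,cv2.COLOR_BGR2HSV)
    ms={'green':cv2.inRange(h,(45,70,40),(85,255,255)),'black':cv2.inRange(h,(0,0,0),(180,255,45)),'brass':cv2.inRange(h,(8,110,60),(28,255,255)),'blue':cv2.inRange(h,(100,200,130),(120,255,255)),'white':cv2.inRange(h,(0,0,150),(180,60,255))}
    for c,m in ms.items():
        m=m[y0:y1,x0:x1];N,_,st,ce=cv2.connectedComponentsWithStats(m)
        print(n,c,[(int(s[4]),np.round(q+[x0,y0],1).tolist()) for s,q in zip(st[1:],ce[1:]) if s[4]>5])
E
```

```text
scene green [(23, [338.4, 193.1]), (19, [326.6, 194.7]), (20, [323.5, 202.5]), (22, [345.2, 206.4]), (24, [333.0, 208.5])]
scene black []
scene brass [(332, [388.2, 287.5])]
scene blue []
scene white [(3172, [307.2, 223.5]), (12, [390.3, 273.5]), (8, [398.5, 289.5])]
side green [(17, [301.9, 188.6]), (18, [309.5, 194.7]), (17, [287.1, 198.4]), (18, [306.0, 202.7]), (18, [295.0, 204.7])]
side black [(6, [291.0, 190.5]), (17, [279.7, 206.9]), (214, [356.9, 212.5]), (16, [297.8, 274.7])]
side brass [(164, [343.2, 164.7])]
side blue []
side white [(2362, [333.7, 205.4]), (13, [277.0, 211.0])]
```

View pics/c1.png

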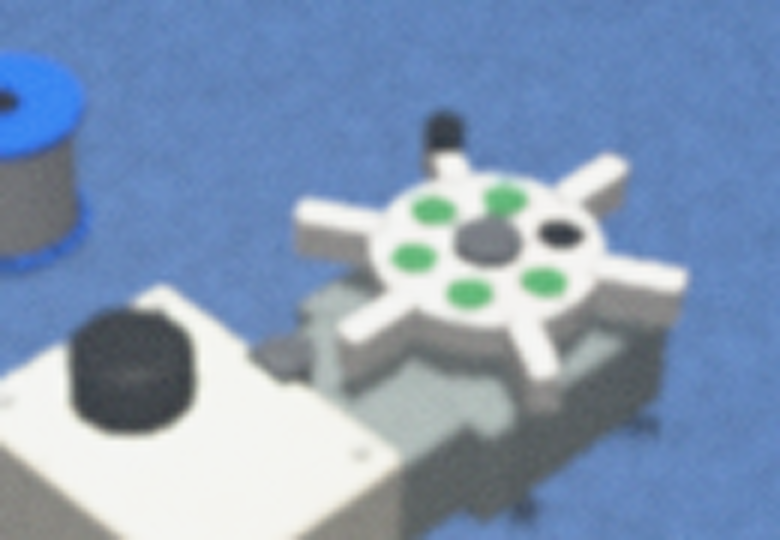

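View pics/c2.png

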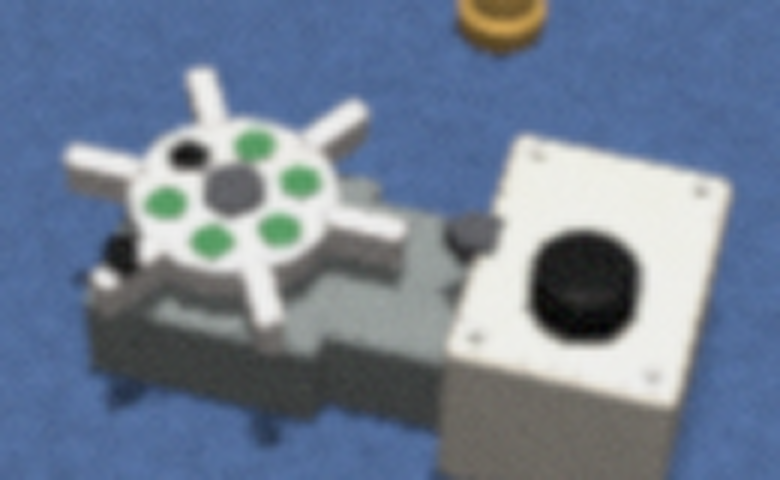

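The crops show the stud two tabs clockwise of the pointer tab, so two clicks are needed. The stud top is at scene crop (444,128) and side crop (121,248). The hub is at (488,238) and (233,188). Next I compute the positions.

Run:
```python
from h import *
S=lambda U,V:((U+.5)/6-.5+255,(V+.5)/6-.5+160)
D=lambda U,V:((U+.5)/6-.5+260,(V+.5)/6-.5+165)
for n,a,b in [('hub',(488,238),(233,188)),('stud',(444,128),(121,248)),('ptr',(305,352),(450,233)),('cap',(133,340),(585,268))]:
    p,e=tri(S(*a),D(*b));print(n,np.round(p,4),round(e,4))
# tab end top middles, z=.069; order scene: ccw from pointer tab
sc=[(352,328),(545,372),(680,280),(618,162),(308,210)]
sd=[(398,232),(352,107),(203,75),(73,158),(265,330)]
for n,f,L in(('scene',S,sc),('side',D,sd)):
    P=np.array([onz(n,f(*u),.069)[:2] for u in L]);(c,r)=cv2.minEnclosingCircle(P.astype(np.float32))
    A=np.c_[2*P,np.ones(len(P))];s=np.linalg.lstsq(A,(P**2).sum(1),rcond=None)[0];c=s[:2];print(n,'circle',c.round(4),np.sqrt(s[2]+c@c).round(4))
    print(np.degrees(np.arctan2(*(P-c).T[::-1])).round(1))
for n,f,L in(('scene',S,[(133,340)]),('side',D,[(585,268)])): print('cap',onz(n,f(*L[0]),.096))
p,e=tri((255,178),(298.3,274.5));print('spool',p,e,onz('scene',(255,178),.056),onz('side',(298.3,274.5),.056))
print('nozzle',onz('scene',(388.5,292),.008),onz('side',(343.5,167),.008))
```

```text
hub [0.5997 0.0906 0.0694] 0.0007
stud [0.5579 0.0589 0.0761] 0.0004
ptr [0.6757 0.0591 0.0711] 0.0004
cap [0.7153 0.0198 0.0938] 0.0015
scene circle [0.6011 0.0929] 0.0625
[-24.6  35.5  96.8 157.7 -82.5]
side circle [0.5996 0.0864] 0.0631
[-21.7  40.5  95.7 156.6 -84.7]
cap [0.71666202 0.02124035 0.096     ]
cap [0.7152221  0.01725144 0.096     ]
spool [ 0.58382223 -0.09932885  0.05318553] 0.00018835367124372395 [ 0.58693336 -0.09729172  0.056     ] [ 0.58379305 -0.10116263  0.056     ]
nozzle [0.72907618 0.24057404 0.008     ] [0.72603372 0.23534004 0.008     ]
```

Results:
- **Axle:** about (0.600, 0.090).
- **Pointer:** direction about −23°.
- **Stud:** −143°, radius 52 mm. It needs two clicks.

The plan is to put the shut fingers down in the gap at 67° and sweep them on an arc, 60° per click. Each sweep ends mid-gap, so the finger also guards against overshoot.

Request:
apply_moves(rows=[0.057,-0.674,0,0,0,0,0.057,-0.674,0,0,0,0,0.057,-0.674,0,0,0,0,0.057,-0.674,0,0,0,0,0.057,-0.674,0,0,0,0,0.057,-0.674,0,0,0,0,0.057,-0.674,0,0,0,0,0.057,-0.674,0,0,0,0,0.057,-0.674,0,0,0,0,0.057,-0.674,0,0,0,0], grip=0)

```text
t: 1.1
tool_pos: [0.137, -0.221, 0.3066]
tool_rot: [-3.057, -0.622, 0.014]
contact_force: [-0.3, -0.0, 1.2]
opening: -0.0001
grip_force: 0.0
```

Request:
apply_moves(rows=[0.057,-0.674,0,0,0,0,0.057,-0.674,0,0,0,0,0.057,-0.674,0,0,0,0,0.057,-0.674,0,0,0,0,0.057,-0.674,0,0,0,0,0.057,-0.674,0,0,0,0,0.057,-0.674,0,0,0,0,0.057,-0.674,0,0,0,0,0.057,-0.674,0,0,0,0,0.057,-0.674,0,0,0,0,0.057,-0.674,0,0,0,0])

```text
t: 2.2
tool_pos: [0.2525, -0.0131, 0.3439]
tool_rot: [-3.05, -0.619, 0.051]
contact_force: [0.9, 1.3, 0.4]
opening: 0.0003
grip_force: 0.0
```

Run:
```python
from h import *
o=ctrl.get_obs();R=Ro.from_rotvec(o['tool_rot']).as_matrix();p=np.array(o['tool_pos'])
print(o['t'],p,R[:,0],R[:,2],o['q'],o['contact_force'],o['opening'],ctrl.tip_extent)
g=np.radians(67);T=np.array([.6+.058*np.cos(g),.09+.058*np.sin(g),.155])
print('to tgt, norm',R.T@(T-p)/.6)
im,d=ctrl.get_image('wrist');M=ctrl.camera_model('wrist');X=np.array(M['tool_from_camera']);print(M['mtx'],X)
# hub: expected pixel check
def px(w):
    t=R.T@(np.array(w)-p);c=np.linalg.inv(X)@np.r_[t,1];u=np.array(M['mtx'])@c[:3];return u[:2]/u[2]
for w in ([.6,.09,.07],[.6757,.0591,.071],[.558,.059,.079],[p[0],p[1],p[2]-.0726]):
    u=px(w);print(u)
    if np.all(np.isfinite(u)): cv2.drawMarker(im,tuple(int(v) for v in u),(0,0,255),0,12)
cv2.imwrite('pics/w1.png',im)
```

```text
2.2 [ 0.25253118 -0.01314421  0.34389569] [ 0.92047335  0.38990217 -0.02655379] [-0.0381688   0.02207064 -0.99902754] [-0.35613435 -1.01006921  2.28573828  0.00782227  1.90939766  0.81689288] [0.85600475 1.31009761 0.39352263] 0.00025554387554778304 0.0726
to tgt, norm [0.67790762 0.01083823 0.29673221]
[[301.78547986   0.         317.42672916]
 [  0.         301.78547986 199.33395788]
 [  0.           0.           1.        ]] [[-4.50508703e-04 -9.62999618e-01 -2.69502381e-01  6.84538458e-02]
 [ 9.99999839e-01 -5.27108914e-04  2.11861033e-04 -6.05861260e-04]
 [-3.46079201e-04 -2.69502242e-01  9.62999700e-01 -7.05485281e-02]
 [ 0.00000000e+00  0.00000000e+00  0.00000000e+00  1.00000000e+00]]
[ 380.446632   -274.87168514]
[ 465.31865139 -392.02358723]
[ 393.51478742 -200.55929582]
[323.51551183 248.76094578]
```

View pics/w1.png

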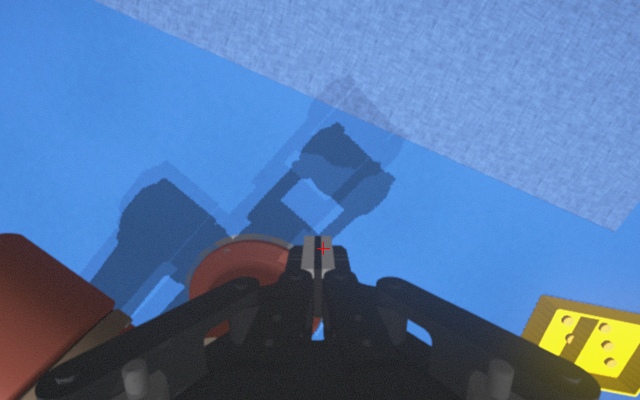

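I had the yaw sign wrong: tool x is at +23°, so the arm moved back towards the base, in free space. The wrist picture shows the shut fingertips at about (318,250) and no wheel. I'll correct that now.

Request:
apply_moves(rows=[0.6,0,0.05,0,0,0.51,0.6,0,0.05,0,0,0.51,0.6,0,0.05,0,0,0.51,0.6,0,0.05,0,0,0.51,0.6,0,0.05,0,0,0.51,0.6,0,0.05,0,0,0.51,0.6,0,0.05,0,0,0.51,0.6,0,0.05,0,0,0.51,0.6,0,0.05,0,0,0.51,0.6,0,0.05,0,0,0.51,0.6,0,0.05,0,0,0.51,0.6,0,0.05,0,0,0.51])

```text
t: 3.45
tool_pos: [0.5814, 0.127, 0.3029]
tool_rot: [-3.063, 0.622, 0.069]
contact_force: [-0.5, -0.1, 0.7]
opening: 0.0002
grip_force: 0.0
```

```bash
cat > st.py <<'E'
from h import *
import sys
def st(T,yaw):
    o=ctrl.get_obs();R=Ro.from_rotvec(o['tool_rot']).as_matrix();p=np.array(o['tool_pos'])
    print(o['t'],p.round(4),'yaw',np.degrees(np.arctan2(R[1,0],R[0,0])).round(2),'z',R[:,2].round(4),'q',np.round(o['q'],2),'F',np.round(o['contact_force'],1))
    y=np.radians(yaw);G=np.array([[np.cos(y),np.sin(y),0],[np.sin(y),-np.cos(y),0],[0,0,-1]])
    print('shift',(R.T@(np.array(T)-p)/.6).round(4),'turn',(Ro.from_matrix(R.T@G).as_rotvec()/(np.pi/2)).round(4))
    return R,p
def gap(a,z,r=.058,c=(.6,.09)):
    a=np.radians(a);return [c[0]+r*np.cos(a),c[1]+r*np.sin(a),z]
E
python3 - <<'E'
from st import *
st(gap(67,.26),-23)
E
```

```text
3.45 [0.5814 0.127  0.3029] yaw -22.94 z [-0.0405  0.0236 -0.9989] q [0.08 0.   1.67 0.03 1.51 2.05] F [-0.5 -0.1  0.7]
shift [ 0.056  -0.0516  0.0692] turn [-0.0038  0.0296  0.0006]
```

Request:
apply_moves(rows=[0.056,-0.0516,0.0692,-0.0038,0.0296,0,0.056,-0.0516,0.0692,-0.0038,0.0296,0,0.056,-0.0516,0.0692,-0.0038,0.0296,0,0.056,-0.0516,0.0692,-0.0038,0.0296,0])

```text
t: 3.85
tool_pos: [0.6227, 0.1437, 0.2599]
tool_rot: [3.079, -0.624, -0.002]
contact_force: [0.1, -0.1, 0.4]
opening: 0.0001
grip_force: 0.0
```

Run:
```python
from st import *
R,p=st(gap(67,.129),-23)
im,d=ctrl.get_image('wrist');M=ctrl.camera_model('wrist');X=np.array(M['tool_from_camera'])
def px(w):
    t=R.T@(np.array(w)-p);c=np.linalg.inv(X)@np.r_[t,1];u=np.array(M['mtx'])@c[:3];return u[:2]/u[2]
for w in [[.6,.09,.069]]+[gap(37+60*k,.069,.065) for k in range(6)]+[gap(67,.069)]+[[.6757,.0591,.071]]:
    u=px(w);print(u.round(1));cv2.drawMarker(im,tuple(int(v) for v in u),(0,0,255),0,10)
cv2.imwrite('pics/w2.png',im)
```

```text
3.85 [0.6227 0.1437 0.2599] yaw -22.93 z [-0.0013 -0.     -1.    ] q [0.11 0.12 1.62 0.   1.41 2.08] F [ 0.1 -0.1  0.4]
shift [0.0004 0.0003 0.2182] turn [0.0003 0.0008 0.0008]
[383.  193.5]
[320.2 157.2]
[320.  227.5]
[378.9 259.5]
[441.8 227.6]
[450.2 157.3]
[387.6 118.4]
[318.2 193.5]
[388.1  97.1]
```

View pics/w2.png

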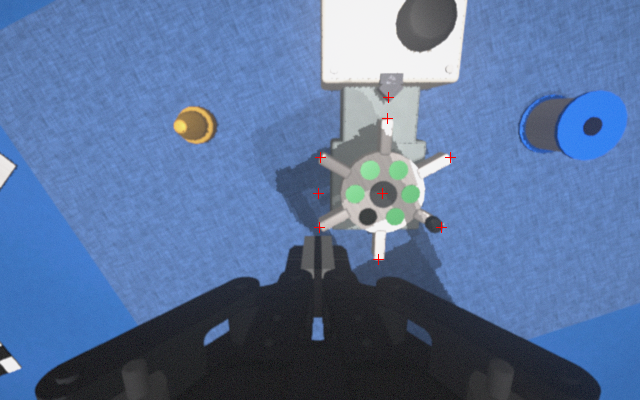

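The projected hub (383,193), tab ends and pointer all fall on the picture. The studded tab is at (437,225), two tabs short of the pointer, and the gap under the fingers at (318,193) is free. I'll descend into it.

Request:
apply_moves(rows=[0,0,0.07,0,0,0,0,0,0.13,0,0,0,0,0,0.17,0,0,0,0,0,0.19,0,0,0,0,0,0.203,0,0,0,0,0,0.213,0,0,0,0,0,0.213,0,0,0])

```text
t: 4.6
tool_pos: [0.6233, 0.144, 0.1321]
tool_rot: [-3.079, 0.624, 0.001]
contact_force: [0.1, 0.3, 0.1]
opening: 0.0002
grip_force: 0.0
```

Run:
```python
from st import *
st(gap(67,.132),-23)
```

```text
4.6 [0.6233 0.144  0.1321] yaw -22.92 z [-4.e-04  1.e-04 -1.e+00] q [0.11 0.24 1.7  0.   1.2  2.08] F [0.1 0.3 0.1]
shift [-0.0005  0.0013  0.0001] turn [0.0001 0.0003 0.0009]
```

Request:
apply_moves(rows=[-0.0051,0.0001,0,0,0,-0.0333,-0.0101,0.0005,0,0,0,-0.0667,-0.0151,0.0012,0,0,0,-0.1,-0.0201,0.0021,0,0,0,-0.1333,-0.025,0.0033,0,0,0,-0.1667,-0.0299,0.0047,0,0,0,-0.2,-0.0347,0.0064,0,0,0,-0.2333,-0.0393,0.0084,0,0,0,-0.2667,-0.0439,0.0105,0,0,0,-0.3,-0.0483,0.013,0,0,0,-0.3333,-0.0527,0.0156,0,0,0,-0.3667,-0.0568,0.0185,0,0,0,-0.4,-0.0609,0.0215,0,0,0,-0.4333,-0.0647,0.0248,0,0,0,-0.4667,-0.0684,0.0283,0,0,0,-0.5,-0.0719,0.032,0,0,0,-0.5333,-0.0751,0.0358,0,0,0,-0.5667,-0.0782,0.0399,0,0,0,-0.6,-0.0811,0.044,0,0,0,-0.6333,-0.0837,0.0483,0,0,0,-0.6667])

```text
t: 6.6
tool_pos: [0.5662, 0.1369, 0.1332]
tool_rot: [2.977, 1.002, 0.002]
contact_force: [-0.2, 0.5, -0.7]
opening: 0.0003
grip_force: 0.0
```

Run:
```python
from st import *
st(gap(127,.132),37)
for n in('scene','side'):
    im,d=ctrl.get_image(n)
    c=im[160:250,255:385] if n=='scene' else im[165:245,260:390]
    cv2.imwrite(f'pics/{n}1.png',cv2.resize(c,None,fx=5,fy=5,interpolation=cv2.INTER_CUBIC))
```

```text
6.6 [0.5662 0.1369 0.1332] yaw 37.22 z [ 1.5e-03  3.0e-04 -1.0e+00] q [0.11 0.12 1.84 0.   1.18 1.03] F [-0.2  0.5 -0.7]
shift [-0.0021 -0.0003  0.0021] turn [ 0.0004 -0.0009  0.0024]
```

View pics/side1.png

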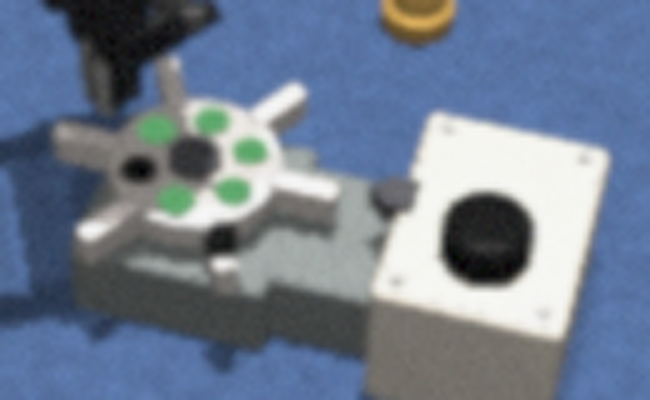

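The wheel has advanced exactly one click. The stud is now at crop (222,240), one tab short of the pointer at (385,195), and the finger is mid-gap with no load. I'll make the same sweep again.

Request:
apply_moves(rows=[-0.0051,0.0001,0,0,0,-0.0333,-0.0101,0.0005,0,0,0,-0.0667,-0.0151,0.0012,0,0,0,-0.1,-0.0201,0.0021,0,0,0,-0.1333,-0.025,0.0033,0,0,0,-0.1667,-0.0299,0.0047,0,0,0,-0.2,-0.0347,0.0064,0,0,0,-0.2333,-0.0393,0.0084,0,0,0,-0.2667,-0.0439,0.0105,0,0,0,-0.3,-0.0483,0.013,0,0,0,-0.3333,-0.0527,0.0156,0,0,0,-0.3667,-0.0568,0.0185,0,0,0,-0.4,-0.0609,0.0215,0,0,0,-0.4333,-0.0647,0.0248,0,0,0,-0.4667,-0.0684,0.0283,0,0,0,-0.5,-0.0719,0.032,0,0,0,-0.5333,-0.0751,0.0358,0,0,0,-0.5667,-0.0782,0.0399,0,0,0,-0.6,-0.0811,0.044,0,0,0,-0.6333,-0.0837,0.0483,0,0,0,-0.6667])

```text
t: 8.7
tool_pos: [0.5435, 0.0834, 0.1326]
tool_rot: [2.079, 2.355, 0.001]
contact_force: [-0.3, 0.4, -0.4]
opening: 0.0003
grip_force: 0.0
```

Run:
```python
from st import *
st(gap(187,.132),97)
im,d=ctrl.get_image('side');cv2.imwrite('pics/side2.png',cv2.resize(im[165:245,260:390],None,fx=5,fy=5,interpolation=cv2.INTER_CUBIC))
```

```text
8.7 [0.5435 0.0834 0.1326] yaw 97.14 z [ 5.e-04  0.e+00 -1.e+00] q [ 0.02  0.05  1.92  0.    1.17 -0.11] F [-0.3  0.4 -0.4]
shift [-0.0006 -0.0019  0.001 ] turn [0.0003 0.     0.0016]
```

View pics/side2.png

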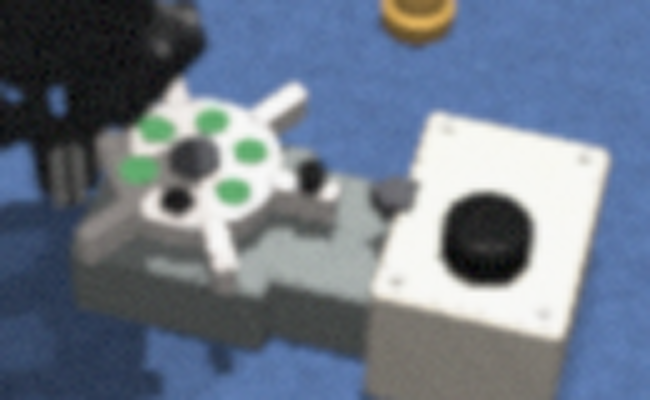

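The stud is now at crop (312,175), on the tab facing the pointer at (388,195). The finger is free in its gap, so I'll lift straight up.

Request:
apply_moves(rows=[0,0,-0.03,0,0,0,0,0,-0.07,0,0,0,0,0,-0.13,0,0,0,0,0,-0.2,0,0,0,0,0,-0.25,0,0,0,0,0,-0.25,0,0,0,0,0,-0.25,0,0,0])

```text
t: 9.45
tool_pos: [0.5435, 0.0836, 0.283]
tool_rot: [2.081, 2.352, 0.002]
contact_force: [-0.0, -0.1, -0.6]
opening: -0.0002
grip_force: 0.0
```

Run:
```python
from st import *
st(gap(187,.28),97)
for n,w in(('side',(260,165,390,245)),('scene',(255,160,385,250))):
    im,d=ctrl.get_image(n);x0,y0,x1,y1=w;c=im[y0:y1,x0:x1]
    if n=='side':cv2.imwrite('pics/side3.png',cv2.resize(c,None,fx=5,fy=5,interpolation=cv2.INTER_CUBIC))
```

```text
9.45 [0.5435 0.0836 0.283 ] yaw 97.02 z [ 0.0015  0.     -1.    ] q [ 0.02 -0.11  1.81  0.    1.44 -0.11] F [-0.  -0.1 -0.6]
shift [-0.0008 -0.0019  0.005 ] turn [0.0009 0.0001 0.0002]
```

View pics/side3.png

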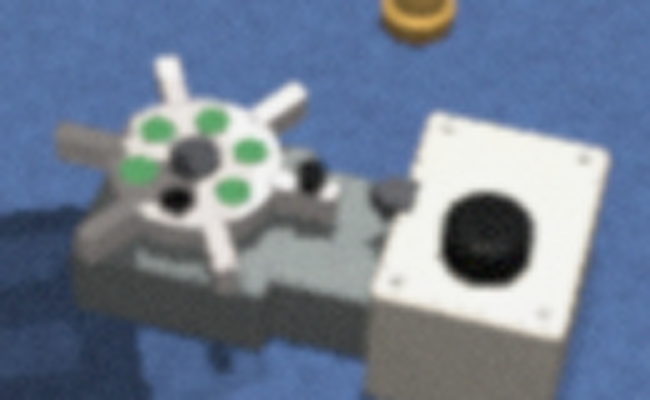

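The hand is clear. The stud stays at (312,175), in line with the pointer, and the tab positions match the earlier click.

```bash
python3 -c "
from station import ctrl
print(ctrl.finish_job())"
```

```text
the job is handed in; nothing more can be done
None
```

The job is handed in: I advanced the wheel two clicks anticlockwise, the last picture shows the studded tab resting at the pointer, and I lifted the hand clear without going near the spool, nozzle or lens cap.

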